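# Charge the bench air reservoir with its hand pump

## Task

The small air reservoir used for blowing dust out of fans stands empty on the bench with its bleed valve open. Swing the valve's lever right round to its stop with a fingertip to shut it, then pump the plunger beside it with full strokes, down and all the way up again, until the indicator pin between them stands fully out, and leave the plunger up and the valve shut. Only push: pinch and lift nothing, do not touch the pin, do not shove or tip the pump, and leave the other things on the bench where they are.

Things in the scene. Friction and masses are not known exactly. Their poses are not given: they have to be found in the camera images.
- air_pump: hand-pumped air reservoir, 1.9 kg, loose on rubber feet: grey base plate 92 mm (x) by 150 mm (y), lying metal tank 60 mm thick, 160 mm long (along y), on it a block 42 x 150 mm with its top 86 mm up. On the block: plunger barrel at y = -50 mm, indicator pin at y = 0, bleed valve at y = +52 mm. Origin under the middle of the base, on the bench; z up; the open valve lever points to -x (its front)
- knob_top (a point): middle of the top of the black mushroom-shaped plunger knob, 43 mm across; 169 mm above the bench with the plunger up; it goes down with the plunger
- plunger (a joint): plunger travel in m: 0 = up (spring return), 0.0225 = down on its stop. Needs about 5 N at the top, 10 N at the bottom, more when fast. With the valve shut a full stroke (over 0.0195) lifts the pin by 3.6 mm, one of 0.013 to 0.016 by 1.8 mm, a shorter one by nothing lasting; a jab faster than 0.3 m/s may lift nothing. Let it come up fully between strokes
- pin_travel (a joint): how far the indicator pin has come out, in m: 0 = in, 0.018 = fully out, after five full strokes. It keeps what it has gained while the valve is shut; with the valve open it sinks back to 0. It stands up to 1 mm higher while the plunger is held down; strokes beyond the fifth do no harm
- indicator_pin: round bright-metal pin, 8.4 mm thick, upright in the middle of the block; it must not be touched. Origin on its axis, 1 mm above the brass collar when in
- pin_tip (a point): middle of the pin's top: 97 mm above the bench when in, 115 mm when fully out
- valve (a joint): bleed valve lever angle in rad: 0 = open, lever pointing to -x of air_pump; 1.571 = shut on its stop, lever pointing to +y of air_pump, away from the plunger (clockwise from above to shut). It starts between 0 and 0.4 and stays where it is left; moving it takes less than 1.5 N at the lever's end
- lever_tip (a point): top of the upright black round post at the lever's end: post 11.6 mm thick, from 98.5 to 119.5 mm above the bench, 42 mm from the pivot axis; the flat lever below it (9 mm wide) ends 105 mm above the bench
- valve_pivot (a point): point on the lever's upright pivot axis, at the height of lever_tip
- flux_jar: small round grey-white jar, 46 mm across and 22 mm high, behind the pump; origin under its middle
- spudger: black flat plastic prying stick, 120 mm long, 11 mm wide, 6 mm high, beside the pump's plunger end; origin under its middle
- fan: flat black laptop blower fan, 72 x 88 x 11 mm, behind the pump; origin under its middle
- power_bank: dark blue power bank, 64 x 90 x 25 mm; origin under its middle
- driver_purple: small screwdriver with a purple handle, 130 mm long; origin under its middle
- paste_syringe: paste syringe, 24 x 101 x 13 mm; origin under its middle

How it is judged:
On the way, in this order (a step that is already met when the one before it is completed fails the run):
1. the valve lever is swung shut (at least 1.4 rad) while the pin is still in (value of joint valve above 1.4 rad and value of joint pin_travel below 0.003 m), for 0.2 s.
2. pumping has brought the pin about half out, with the valve shut (value of joint valve above 1.4 rad and value of joint pin_travel above 0.0085 m), for 0.2 s.
At the end, for the whole second after the job is handed in: the indicator pin stands out by at least 15.5 of its 18 mm, the valve lever is shut (at least 1.4 of 1.571 rad), the plunger is up (within 2 mm), and the pump stands upright, at rest and within 25 mm of where it was (value of joint pin_travel above 0.0155 m and value of joint valve above 1.4 rad and value of joint plunger below 0.002 m and angle between air_pump's own z axis and vertical below 0.05 rad and distance of air_pump from where it was at the start of the episode below 0.025 m and linear speed of air_pump below 0.01 m/s); the robot touches nothing.
It fails at once if the pump is shoved more than 25 mm, lifted or tipped (distance of air_pump from where it was at the start of the episode above 0.025 m or height (world z) of air_pump above 0.006 m or angle between air_pump's own z axis and vertical above 0.12 rad).
It fails at once if the indicator pin is touched (contact force between the fingers and indicator_pin above 0.5 N).
It fails at once if another thing is lifted or moved more than 25 mm (distance of any of flux_jar, spudger, fan, power_bank, driver_purple, paste_syringe from where it was at the start of the episode above 0.025 m or height (world z) of any of flux_jar, spudger, fan, power_bank, driver_purple, paste_syringe above 0.012 m).
It also fails if it takes over 51 s, if anything falls off the work surface, if the arm or the gripper's body presses on something with over 40 N, if the wrist force passes 120 N, or if a joint passes its speed limit or range.

## Robot

A 7-joint arm with a two-finger parallel gripper is mounted at the origin on a cart in front of the work surface, level with it; the furniture and walls round the work are solid. World frame = base frame: x ahead of the robot, y to its left, z up, the work surface at z = 0. Lengths are in m, angles in rad, forces in N, time in s.
With the tool pointing down it reaches from about 0.35 to 0.9 m from the base axis. Payload 8.1 kg.
Tool frame: the origin (TCP) lies at the very end of the fingers, on their centre line; the grasp point (between the pads) lies arm.grip_point_offset behind it (arm.grip_point_offset is the distance from the TCP to the grasp point, in m); z points along the fingers, y is the line along which they close (so a half turn about z gives the same grasp; the last joint's range is limited). The gripper opens to 92 mm and grips with 3 to 60 N. Pads are 19 mm wide; open, the fingers measure 130 mm over their backs; the gripper's body (75 mm by 190 mm) begins 47 mm behind the grasp point.
Start: joints at [1.111, 0.434, 0.025, 1.573, -0.012, 1.134, -0.075], TCP at [0.218, -0.586, 0.199] pointing down, gripper open.
Joint ranges: [-2.62, 2.62], [-0.44, 2.09], [-1.27, 1.32], [0.08, 2.57], [-1.32, 4.46], [0.12, 2], [-2.74, 2.74]. Speed limits (rad/s): [2.22, 2.22, 3.01, 3.01, 3.14, 3.14, 3.14].

## Interface

Orientations are given as a rotation vector (axis times angle).
In Python, from cell import arm gives the robot as it stands. The module is installed in compiled form; this text tells all that it offers.
- The arm moves only by the shell command python3 -m creep 'ROWS' [OPENING] [FORCE]. ROWS is JSON, a list of rows, each a list of 6 numbers: the shift along the tool's x, y, z scaled (see below), then the turn, a rotation vector about the tool's x, y, z scaled (see below). A call has 1 to 20 rows; each row shifts and turns the commanded pose from where the row before left it, along the tool's axes as they then stand; what a row does not reach is not made up. The controller multiplies each number of a shift by 0.4 m and each number of a turn by 120 degrees. A row lasts 1/12 s, in which the tool goes at most 41.7 mm and 7.16 degrees, less where a joint would pass 70% of its speed; a pose out of reach is approached as far as the arm can. A call with a number of a shift or a turn outside -1 to 1 is refused whole. A call with a gripper value outside its range is refused whole. OPENING is the closure, from -1 (fully open) to 1 (shut), set as the call begins (- or left out, the last holds). The fingers move at their own pace and stop on an object; FORCE is the grip in N (left out, the last holds). Time passes only in rows, so rows that do not move let the fingers close. It gives the time, the measured TCP pose, the force, the opening and the grip force at its end, in the units of the state.
- arm.observe(): the state, without advancing time (a new reading comes with each control period).
- arm.get_image(name): name is "side" or "top"; returns a dict with "frame" (400x640x3 uint8, red, green, blue), "intrinsics" (3x3 intrinsics, pixels), "distortion" ([k1, k2, p1, p2, k3] as OpenCV has them; the pictures are not rectified), "rvec" (rotation vector, rad) and "tvec" (3), from world to camera coordinates, as OpenCV has them. Camera axes: x right, y down, z forward; pixel columns grow to the right and rows downward; lengths in m; the calibration is good to about 2 mm. A picture is of the moment at which its call begins. There is no depth.
- arm.sign_off(): hands the job in; it is judged then, once.
The state is a dict: "clock": time; "joints": joint angles; "dq": joint speeds; "joint_efforts": joint torques, N m; "position": TCP position; "ee_rot": TCP orientation; "force": force on the tool from outside, world axes, zero at the start; "ft_torque": the same for the moment, N m; "width": opening from 0.0 (shut) to 1.0 (fully open); "gripper_force": force on a finger pad.
Only numpy, scipy, OpenCV 4.12 (cv2) and the standard library are available. Lean on these libraries where they do the work, as an engineer would, in place of code of your own. Each camera call takes 0.05 s, during which the arm holds its last target. There are 200 camera calls.

## Working session

There is one attempt and no reset: what is moved stays moved. The work goes in short steps, Python scripts to look and compute and a shell command to move; the robot and the scene stay as the last step left them, time stands still between calls to the robot, and variables do not carry over. Pictures are saved under pics/ and viewed, at most 10 in all, crops included, and the job is handed in when it is done.

```bash
mkdir -p pics; cat > h.py <<'E'
import numpy as np, cv2
from cell import arm
def shot(n):
    d=arm.get_image(n); return d
def ray(d,uv):
    K=np.array(d["intrinsics"]);D=np.array(d["distortion"])
    p=cv2.undistortPoints(np.array([[uv]],float),K,D)[0,0]
    R=cv2.Rodrigues(np.array(d["rvec"],float))[0];t=np.array(d["tvec"],float).ravel()
    return -R.T@t, R.T@np.array([p[0],p[1],1.])
def onz(d,uv,z):
    o,v=ray(d,uv); return o+v*(z-o[2])/v[2]
def tri(d1,u1,d2,u2):
    o1,a=ray(d1,u1);o2,b=ray(d2,u2)
    s=np.linalg.lstsq(np.c_[a,-b],o2-o1,rcond=None)[0]
    p,q=o1+a*s[0],o2+b*s[1]; return (p+q)/2,np.linalg.norm(p-q)
def proj(d,p):
    return cv2.projectPoints(np.array([p],float),np.array(d["rvec"],float),np.array(d["tvec"],float),np.array(d["intrinsics"]),np.array(d["distortion"]))[0].ravel()
E
python3 - <<'E'
from h import *
for n in("side","top"):
    d=shot(n);cv2.imwrite(f"pics/{n}0.png",d["frame"][:,:,::-1]);print(n,ray(d,(320,200)))
s=arm.observe();print(s["clock"],s["position"],s["ee_rot"],s["width"],arm.grip_point_offset)
E
```

```text
side (array([ 0.58907689, -0.98431924,  0.68958092]), array([-0.02915297,  0.83696571, -0.54651504]))
top (array([ 0.45190246, -0.07899044,  1.02102797]), array([ 0.10689391,  0.02533621, -0.99436919]))
0.1 [ 0.21807975 -0.58518344  0.19872649] [-3.09039996e+00 -5.57200925e-01  5.87919129e-04] 0.9982800947001521 0.0188
```

View pics/top0.png

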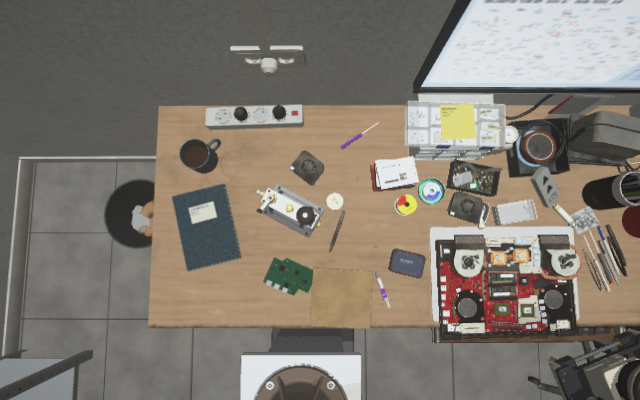

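View pics/side0.png

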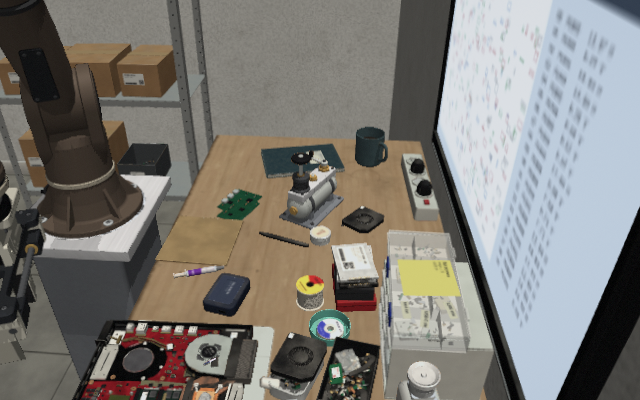

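The top view shows the pump at about (290,210), with the plunger knob at (305,214) and the valve near (268,195). The side view shows it at (310,195). I'll enlarge both.

```bash
python3 - <<'E'
import cv2
a=cv2.imread("pics/top0.png")[175:245,245:345];b=cv2.imread("pics/side0.png")[140:230,270:350]
a=cv2.resize(a,None,fx=8,fy=8,interpolation=2)
cv2.imwrite("pics/topc.png",a);cv2.imwrite("pics/sidec.png",cv2.resize(b,None,fx=6.5,fy=6.5,interpolation=2))
E
```

```text
(no output)
```

View pics/topc.png

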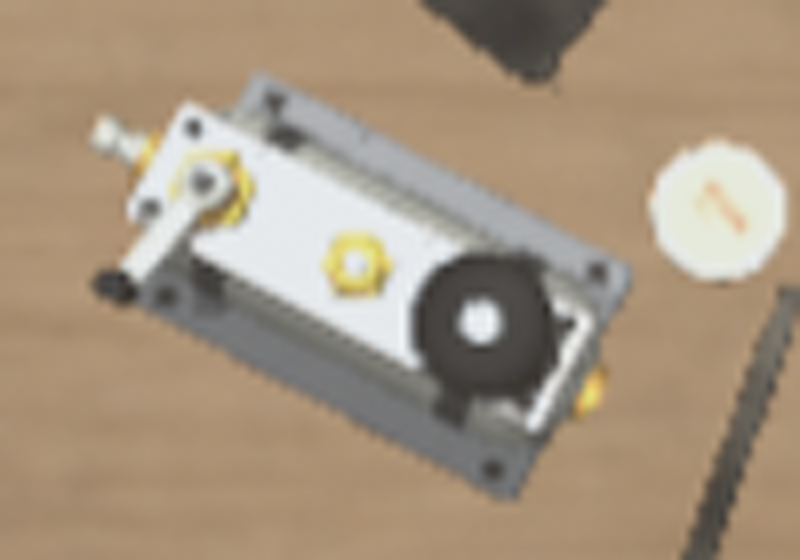

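View pics/sidec.png

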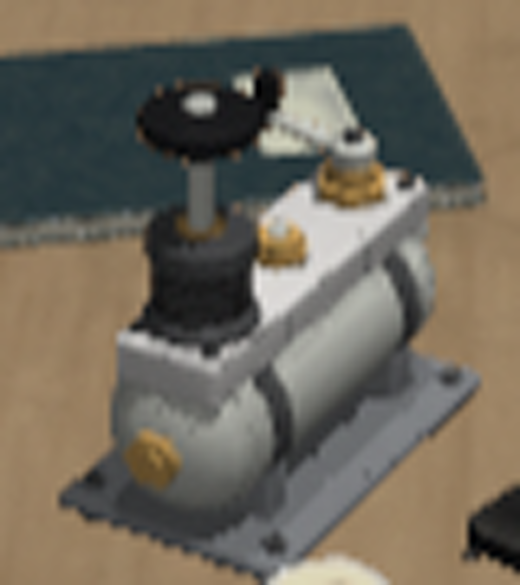

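The top crop shows the knob centre at (481,321), the pin at (355,263), the pivot at (205,182) and the lever post at (117,285). In the side crop the knob top is at (200,103), the pin top at (280,228), the post top at (268,80) and the pivot at (352,137).

```bash
python3 - <<'E'
from h import *
t=shot("top");s=shot("side")
T=lambda u:((u[0]+.5)/8-.5+245,(u[1]+.5)/8-.5+175)
S=lambda u:((u[0]+.5)/6.5-.5+270,(u[1]+.5)/6.5-.5+140)
P={}
for n,a,b,z in(("knob",(481,321),(200,103),.169),("pin",(355,263),(280,228),.097),("pivot",(205,182),(352,137),.112),("post",(117,283),(268,78),.1195)):
    P[n]=onz(t,T(a),z);print(n,P[n].round(4),"side",onz(s,S(b),z).round(4),"tri",*[np.round(x,4) for x in tri(t,T(a),s,S(b))])
for c in((258,75),(630,265),(512,497),):print(onz(t,T(c),.008).round(4))
for c in((720,210),):print("jar",onz(t,T(c),.022).round(4))
d=P["pivot"]-P["knob"];print("yaw of +y",np.degrees(np.arctan2(d[1],d[0])),np.hypot(*d[:2]))
o=arm.observe();R=cv2.Rodrigues(np.array(o["ee_rot"]))[0];print(R.round(3),o["position"])
E
```

```text
knob [ 0.5096 -0.0221  0.169 ] side [ 0.5116 -0.0155  0.169 ] tri [ 0.5108 -0.0222  0.1724] 0.0027
pin [0.5328 0.0221 0.097 ] side [0.536  0.0279 0.097 ] tri [0.5344 0.022  0.1001] 0.0038
pivot [0.5566 0.0669 0.112 ] side [0.5595 0.0687 0.112 ] tri [0.5581 0.067  0.1127] 0.003
post [0.5249 0.092  0.1195] side [0.5275 0.0976 0.1195] tri [0.5263 0.0917 0.1224] 0.0032
[0.6057 0.0659 0.008 ]
[ 0.5396 -0.0622  0.008 ]
[ 0.4607 -0.0221  0.008 ]
jar [ 0.557  -0.0929  0.022 ]
yaw of +y 62.17832528633723 0.10064321344758702
[[ 0.937  0.349 -0.   ]
 [ 0.349 -0.937  0.001]
 [-0.    -0.001 -1.   ]] [ 0.21815668 -0.58534757  0.19894164]
```

```bash
python3 -m creep '[[0.03,-0.033,-0.005,0,0,0],[0.061,-0.065,-0.005,0,0,0],[0.061,-0.065,-0.005,0,0,0],[0.061,-0.065,-0.005,0,0,0],[0.061,-0.065,-0.005,0,0,0],[0.061,-0.065,-0.005,0,0,0],[0.061,-0.065,-0.005,0,0,0],[0.061,-0.065,-0.005,0,0,0],[0.061,-0.065,-0.005,0,0,0],[0.061,-0.065,-0.005,0,0,0],[0.061,-0.065,-0.005,0,0,0],[0.061,-0.065,-0.005,0,0,0],[0.061,-0.065,-0.005,0,0,0],[0.061,-0.065,-0.005,0,0,0],[0.061,-0.065,-0.005,0,0,0],[0.061,-0.065,-0.005,0,0,0],[0.061,-0.065,-0.005,0,0,0],[0.061,-0.065,-0.005,0,0,0],[0.061,-0.065,-0.005,0,0,0],[0.03,-0.033,0,0,0,0]]' 1 10
python3 -m creep '[[0,0,0,0,0,-0.045],[0,0,0,0,0,-0.045],[0,0,0,0,0,-0.045],[0,0,0,0,0,-0.045],[0,0,0,0,0,0]]'
```

```text
clock: 1.87
position: [0.4808, 0.044, 0.238]
ee_rot: [-3.089, -0.563, -0.003]
force: [0.9, -0.3, -0.0]
width: 0.002
gripper_force: 0.0
clock: 2.28
position: [0.4795, 0.0394, 0.2373]
ee_rot: [-2.93, -1.133, 0.001]
force: [-0.4, 0.2, -0.8]
width: 0.007
gripper_force: 0.0
```

```bash
python3 -m creep '[[0.061,-0.0215,0,0,0,0],[0.061,-0.0215,0,0,0,0],[0,0,0.05,0,0,0],[0,0,0.07,0,0,0],[0,0,0.07,0,0,0],[0,0,0.06,0,0,0],[0,0,0.04,0,0,0],[0,0,0.02,0,0,0],[0,0,0,0,0,0],[0,0,0,0,0,0]]'
python3 - <<'E'
from h import *
a=cv2.resize(shot("top")["frame"][175:245,245:345,::-1],None,fx=8,fy=8,interpolation=2)
b=cv2.resize(shot("side")["frame"][120:230,260:360,::-1],None,fx=5,fy=5,interpolation=2)
cv2.imwrite("pics/b1.png",cv2.resize(b,(500,550)))
E
```

```text
clock: 3.12
position: [0.5046, 0.0849, 0.1138]
ee_rot: [-2.933, -1.125, -0.0]
force: [0.5, 0.0, -0.2]
width: 0.006
gripper_force: 0.0
```

View pics/b1.png

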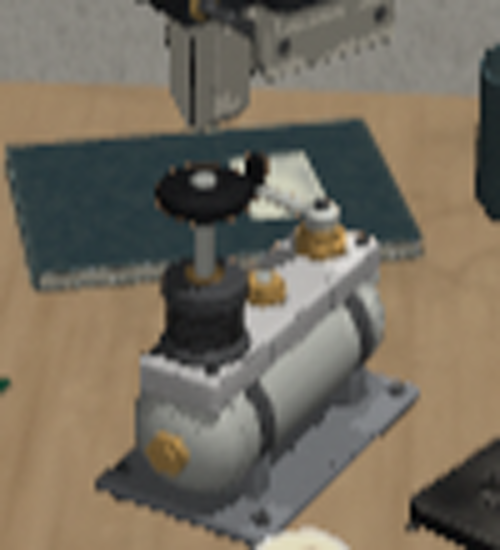

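The side crop shows the fingertips at about (205,128), above and to the left of the post at (258,165), which is higher than I expected. I'll check this against the projected TCP.

```bash
python3 - <<'E'
from h import *
s=shot("side");t=shot("top");o=arm.observe();p=np.array(o["position"]);print(p,o["clock"])
print("side",proj(s,p),proj(s,[.526,.094,.1195]));print("top",proj(t,p),proj(t,[.526,.094,.1195]))
cv2.imwrite("pics/b2.png",np.vstack([cv2.resize(s["frame"][100:200,230:390,::-1],None,fx=5,fy=5,interpolation=2)[:300],cv2.resize(t["frame"][170:230,230:390,::-1],None,fx=5,fy=5,interpolation=2)]))
for c in((301,145.5),):
  for z in(.11,.13,.15):print(onz(s,c,z))
E
```

```text
[0.50523401 0.08502898 0.11458029] 3.3167
side [301.06935269 155.59137526] [310.08317857 152.26301626]
top [262.29455464 218.11643729] [258.3915849  209.48438832]
[0.50042265 0.14597093 0.11      ]
[0.50348191 0.10696723 0.13      ]
[0.50654116 0.06796352 0.15      ]
```

View pics/b2.png

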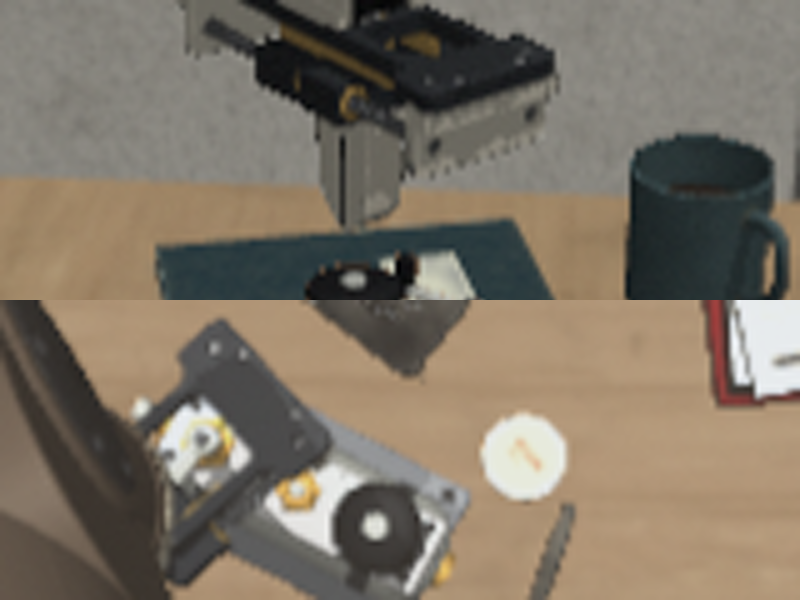

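The side strip shows the fingertips at pixel (300,145.6), about 10 px above the projected TCP. The top strip shows the gripper body's end plate with corners at (222,320) and (330,440). I'll triangulate those corners in both views.

```bash
python3 - <<'E'
from h import *
s=shot("side");t=shot("top")
S=lambda u,v:((u+.5)/5-.5+230,(v+.5)/5-.5+100);T=lambda u,v:((u+.5)/5-.5+230,(v-299.5)/5-.5+170)
for a,b in(((555,50),(225,322)),((420,95),(330,440))):print(tri(s,S(*a),t,T(*b)))
o=arm.observe();p=np.array(o["position"]);R=cv2.Rodrigues(np.array(o["ee_rot"]))[0]
for y in(-.095,.095):
  for x in(-.0375,.0375):
    for z in(-.066,):
      q=p+R@[x,y,z];print(x,y,q.round(3),"side",(proj(s,q)-[230,100])*5,"top",(proj(t,q)-[230,170])*5+[0,300])
print(np.array(o["joints"]).round(3),o["clock"])
E
```

```text
(array([0.59168764, 0.03574653, 0.2547487 ]), np.float64(0.00484323722581832))
(array([ 0.53930471, -0.00862342,  0.25242926]), np.float64(0.0007791412788624158))
-0.0375 -0.095 [0.413 0.13  0.18 ] side [169.28912379 104.84594821] top [ 30.67535336 737.10834045]
0.0375 -0.095 [0.469 0.181 0.18 ] side [296.09572473  65.63199574] top [-77.52892903 612.58599921]
-0.0375 0.095 [ 0.541 -0.011  0.18 ] side [420.2342768 250.7966002] top [347.30655381 453.99373625]
0.0375 0.095 [0.596 0.039 0.18 ] side [552.09269678 202.28838377] top [238.5644099  333.42059967]
[ 0.102  0.394 -0.484  1.922  0.235  0.88  -1.339] 3.4167
```

Body corners agree in x and y, but the fingers look about 27 mm higher than the reading says. I'll start the sweep here, clear of everything else, and see whether the lever moves.

```bash
python3 -m creep '[[0.017,-0.005,0,0,0,0.035],[0.017,-0.005,0,0,0,0.035],[0.017,-0.005,0,0,0,0.035],[0.017,-0.005,0,0,0,0.035],[0,0,0,0,0,0],[0,0,0,0,0,0]]'
python3 - <<'E'
from h import *
s=shot("side");t=shot("top")
cv2.imwrite("pics/b3.png",np.vstack([cv2.resize(s["frame"][110:190,250:370,::-1],None,fx=6,fy=6,interpolation=2)[:300],cv2.resize(t["frame"][180:230,240:360,::-1],None,fx=6,fy=6,interpolation=2)]))
E
```

```text
clock: 3.92
position: [0.5218, 0.1073, 0.1137]
ee_rot: [3.065, 0.69, 0.001]
force: [0.3, -0.3, -0.3]
width: 0.003
gripper_force: 0.0
```

View pics/b3.png

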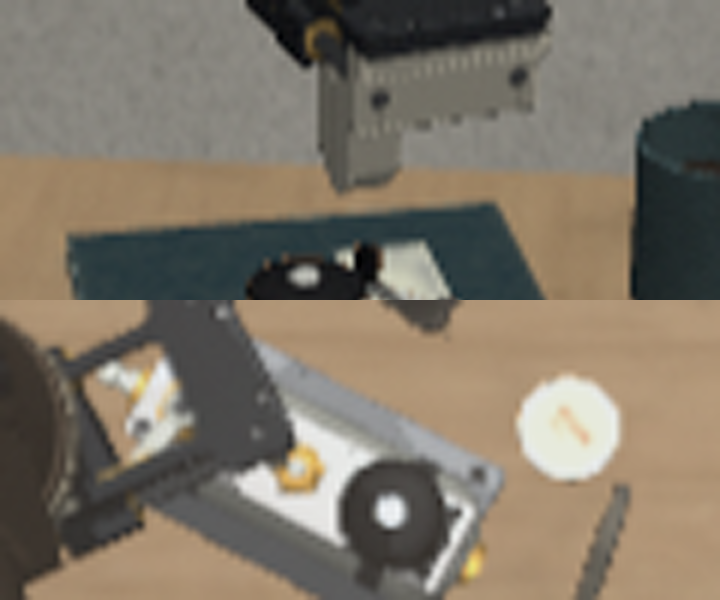

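The side view shows the post unmoved, at (365,262) in the crop, with the fingertips above it at (345,192). So the true fingertip height is above the reading. I'll work out the offset and back off.

```bash
python3 - <<'E'
from h import *
s=shot("side");o=arm.observe();p=np.array(o["position"]);R=cv2.Rodrigues(np.array(o["ee_rot"]))[0]
print("seen tip lower-left corner",np.array([345,192])/6+[250,110],"lower right",np.array([395,178])/6+[250,110])
for dz in(.02,.025,.03,.035):
  print(dz,[proj(s,p+R@[x,y,0]+[0,0,dz]).round(1) for x,y in((-.0095,.019),(.0095,.019),(-.0095,-.019))])
E
python3 -m creep '[[-0.017,0.005,0,0,0,-0.035],[-0.017,0.005,0,0,0,-0.035],[-0.017,0.005,0,0,0,-0.035],[-0.017,0.005,0,0,0,-0.035],[0,0,0,0,0,0],[0,0,0,0,0,0]]'
```

```text
seen tip lower-left corner [307.5 142. ] lower right [315.83333333 139.66666667]
0.02 [array([307.8, 148.6]), array([315.3, 147.3]), array([301.9, 141.8])]
0.025 [array([307.8, 146.7]), array([315.3, 145.4]), array([301.9, 139.9])]
0.03 [array([307.8, 144.8]), array([315.3, 143.5]), array([301.9, 138. ])]
0.035 [array([307.8, 142.9]), array([315.3, 141.5]), array([301.9, 136.2])]
clock: 4.57
position: [0.5027, 0.0855, 0.1135]
ee_rot: [2.934, 1.123, -0.0]
force: [-1.4, -0.2, -0.8]
width: 0.007
gripper_force: 0.0
```

The offset is about +36 mm and the whole gripper is shifted: true height is reading plus roughly 36 mm. I'll go down by that much, then sweep the first part and check.

```bash
python3 -m creep '[[0,0,0.03,0,0,0],[0,0,0.035,0,0,0],[0,0,0.03,0,0,0],[0,0,0,0,0,0],[0,0,0,0,0,0]]'
python3 -m creep '[[0.017,-0.005,0,0,0,0.035],[0.017,-0.005,0,0,0,0.035],[0.017,-0.005,0,0,0,0.035],[0.017,-0.005,0,0,0,0.035],[0,0,0,0,0,0],[0,0,0,0,0,0]]'
python3 - <<'E'
from h import *
s=shot("side");t=shot("top")
cv2.imwrite("pics/b4.png",np.vstack([cv2.resize(s["frame"][125:185,260:360,::-1],None,fx=8,fy=8,interpolation=2)[:300],cv2.resize(t["frame"][180:217,240:340,::-1],None,fx=8,fy=8,interpolation=2)]))
E
```

```text
clock: 4.98
position: [0.5026, 0.0865, 0.0752]
ee_rot: [-2.933, -1.125, 0.002]
force: [-0.3, 0.3, 0.5]
width: 0.004
gripper_force: 0.0
clock: 5.48
position: [0.5208, 0.1091, 0.0762]
ee_rot: [-3.065, -0.69, -0.002]
force: [0.6, 0.4, 0.5]
width: 0.003
gripper_force: 0.0
```

View pics/b4.png

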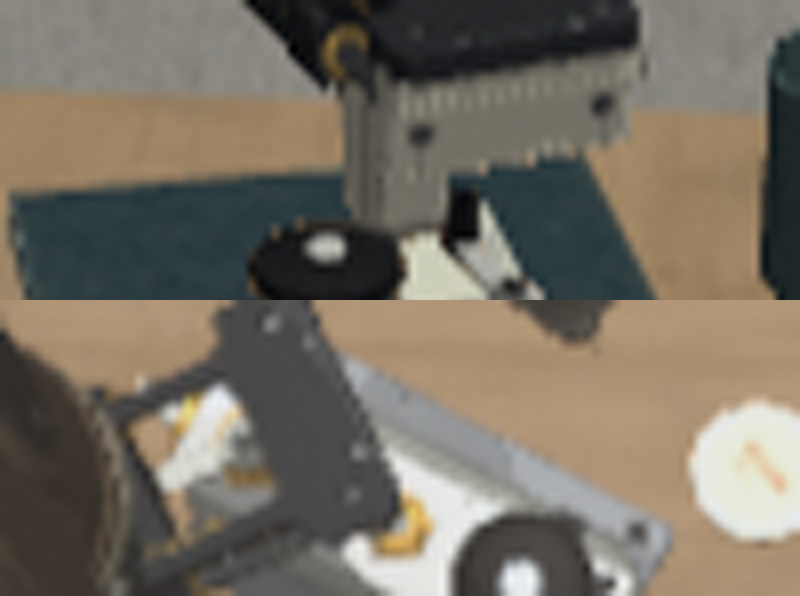

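The side view shows the post at (462,215) in the crop, pushed along by the fingertip with good overlap. I'll continue the arc to the stop.

```bash
python3 -m creep '[[0.019,0.001,0,0,0,0.042],[0.019,0.001,0,0,0,0.042],[0.019,0.001,0,0,0,0.042],[0.0167,0.0015,0,0,0,0.042],[0.0167,0.0015,0,0,0,0.042],[0.0167,0.0015,0,0,0,0.042],[0,0,0,0,0,0],[0,0,0,0,0,0]]'
python3 -m creep '[[0.005,0,0,0,0,0],[0.005,0,0,0,0,0],[0,0,0,0,0,0]]'
python3 -m creep '[[0.005,0,0,0,0,0],[0,0,0,0,0,0]]'
```

```text
clock: 6.25
position: [0.5619, 0.115, 0.0755]
ee_rot: [3.139, -0.132, 0.0]
force: [-0.6, -0.7, -0.0]
width: 0.004
gripper_force: 0.0
clock: 6.5
position: [0.5649, 0.1144, 0.0753]
ee_rot: [3.138, -0.134, -0.003]
force: [-4.7, -0.4, 3.2]
width: 0.004
gripper_force: 2.5
clock: 6.67
position: [0.567, 0.1141, 0.0753]
ee_rot: [3.138, -0.135, -0.003]
force: [-4.2, 0.1, 3.9]
width: 0.005
gripper_force: 2.4
```

```bash
python3 -m creep '[[-0.025,0,0,0,0,0],[-0.025,0,0,0,0,0],[0,0,-0.05,0,0,0],[0,0,-0.08,0,0,0],[0,0,-0.08,0,0,0],[0,0,-0.08,0,0,0],[-0.08,0,-0.06,0,0,0],[-0.1,0,0,0,0,0],[-0.1,0,0,0,0,0],[-0.04,0,0,0,0,0],[0,0,0,0,0,0]]'
python3 - <<'E'
from h import *
s=shot("side");t=shot("top")
cv2.imwrite("pics/b5.png",np.vstack([cv2.resize(s["frame"][135:185,270:350,::-1],None,fx=8,fy=8,interpolation=2)[:240],cv2.resize(t["frame"][183:228,250:330,::-1],None,fx=8,fy=8,interpolation=2)]))
E
```

```text
clock: 7.58
position: [0.4162, 0.1279, 0.2157]
ee_rot: [3.138, -0.131, 0.0]
force: [0.1, -0.3, -0.5]
width: 0.006
gripper_force: 0.0
```

View pics/b5.png

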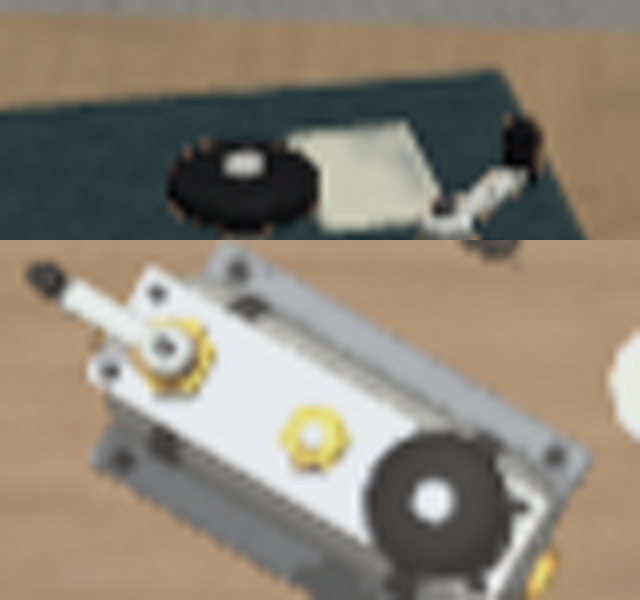

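The top strip shows the post at (45,278), the pivot at (165,346), the pin at (315,437) and the knob at (433,500). The lever is in line with the block, so the valve looks shut. I'll compute the angle and the knob target.

```bash
python3 - <<'E'
from h import *
t=shot("top")
T=lambda u,v:((u+.5)/8-.5+250,(v-239.5)/8-.5+183)
P={n:onz(t,T(*c),z) for n,c,z in(("post",(45,276),.1195),("piv",(165,346),.112),("pin",(315,437),.097),("knob",(433,500),.169))}
for n in P:print(n,P[n].round(4))
A=lambda a,b:np.degrees(np.arctan2(*(P[a]-P[b])[1::-1]))
print("lever",A("post","piv"),"block",A("piv","pin"),A("piv","knob"),A("pin","knob"))
o=arm.observe();p=np.array(o["position"]);R=cv2.Rodrigues(np.array(o["ee_rot"]))[0]
g=P["knob"]+[.001,.002,0];d=R.T@(g-p);print("tool shift units",d/.4,p)
E
```

```text
post [0.5811 0.1029 0.1195]
piv [0.5603 0.067  0.112 ]
pin [0.5334 0.0221 0.097 ]
knob [ 0.5088 -0.0198  0.169 ]
lever 59.89981561979675 block 58.995549068540726 59.28524330861133 59.59697915944591
tool shift units [0.25252386 0.3426013  0.1172562 ] [0.42098192 0.1274867  0.21575596]
```

```bash
python3 -m creep '[[0.0505,0.0685,0,0,0,0],[0.0505,0.0685,0,0,0,0],[0.0505,0.0685,0,0,0,0],[0.0505,0.0685,0,0,0,0],[0.0505,0.0685,0,0,0,0],[0,0,0.05,0,0,0],[0,0,0.06,0,0,0],[0,0,0.04,0,0,0],[0,0,0.01,0,0,0],[0,0,0,0,0,0]]'
python3 -m creep '[[0,0,0.0125,0,0,0],[0,0,0.0125,0,0,0],[0,0,0,0,0,0]]'
```

```text
clock: 8.57
position: [0.509, -0.0182, 0.1501]
ee_rot: [3.138, -0.138, -0.004]
force: [-0.1, 0.3, -0.1]
width: 0.003
gripper_force: 0.0
clock: 8.82
position: [0.5103, -0.0177, 0.1418]
ee_rot: [-3.139, 0.137, -0.004]
force: [1.2, -0.8, 4.3]
width: 0.005
gripper_force: 1.9
```

```bash
python3 -m creep '[[0,0,0.02,0,0,0],[0,0,0.015,0,0,0],[0,0,0,0,0,0]]'; python3 -m creep '[[0,0,0.0125,0,0,0],[0,0,0,0,0,0]]';python3 -m creep '[[0,0,0.0075,0,0,0],[0,0,0,0,0,0]]';python3 -m creep '[[0,0,0.005,0,0,0],[0,0,0,0,0,0]]'
```

```text
clock: 9.07
position: [0.5106, -0.0177, 0.1281]
ee_rot: [-3.139, 0.137, -0.005]
force: [1.0, 0.3, 7.8]
width: 0.009
gripper_force: 3.6
clock: 9.23
position: [0.5106, -0.0177, 0.1234]
ee_rot: [-3.139, 0.137, -0.005]
force: [-0.4, -0.5, 8.1]
width: 0.007
gripper_force: 3.9
clock: 9.4
position: [0.5106, -0.0176, 0.1207]
ee_rot: [-3.139, 0.137, -0.005]
force: [0.2, 0.1, 9.5]
width: 0.002
gripper_force: 4.3
clock: 9.57
position: [0.5106, -0.0176, 0.1194]
ee_rot: [3.139, -0.137, 0.005]
force: [-1.6, -0.3, 12.8]
width: 0.005
gripper_force: 6.5
```

```bash
python3 -m creep '[[0,0,0.005,0,0,0],[0,0,0,0,0,0],[0,0,0,0,0,0]]'; python3 -m creep '[[0,0,-0.03,0,0,0],[0,0,-0.03,0,0,0],[0,0,-0.03,0,0,0],[0,0,0,0,0,0],[0,0,0,0,0,0],[0,0,0,0,0,0]]'
```

```text
clock: 9.82
position: [0.5109, -0.0176, 0.1192]
ee_rot: [3.138, -0.137, 0.007]
force: [-9.5, -1.4, 35.2]
width: 0.008
gripper_force: 17.5
clock: 10.32
position: [0.5089, -0.0178, 0.1511]
ee_rot: [3.138, -0.137, -0.0]
force: [-0.7, -0.7, 0.3]
width: 0.009
gripper_force: 0.0
```

```bash
python3 -m creep '[[0,0,0.028,0,0,0],[0,0,0.028,0,0,0],[0,0,0.028,0,0,0],[0,0,0,0,0,0],[0,0,0,0,0,0]]'; for i in 1; do python3 -m creep '[[0,0,-0.028,0,0,0],[0,0,-0.028,0,0,0],[0,0,-0.028,0,0,0],[0,0,0,0,0,0],[0,0,0,0,0,0],[0,0,0,0,0,0]]'; done
python3 -m creep '[[0,0,0.028,0,0,0],[0,0,0.028,0,0,0],[0,0,0.028,0,0,0],[0,0,0,0,0,0],[0,0,0,0,0,0]]'; python3 -m creep '[[0,0,-0.028,0,0,0],[0,0,-0.028,0,0,0],[0,0,-0.028,0,0,0],[0,0,0,0,0,0],[0,0,0,0,0,0],[0,0,0,0,0,0]]'
```

```text
clock: 10.73
position: [0.5102, -0.0176, 0.1193]
ee_rot: [3.139, -0.137, 0.004]
force: [-5.0, 0.1, 23.2]
width: 0.006
gripper_force: 12.0
clock: 11.23
position: [0.5085, -0.0178, 0.1503]
ee_rot: [3.138, -0.137, -0.002]
force: [-0.2, 0.8, -0.4]
width: 0.003
gripper_force: 0.0
clock: 11.65
position: [0.51, -0.0177, 0.1193]
ee_rot: [3.138, -0.137, 0.003]
force: [-6.2, -0.3, 27.2]
width: 0.009
gripper_force: 13.5
clock: 12.15
position: [0.5084, -0.0178, 0.1502]
ee_rot: [3.138, -0.137, -0.003]
force: [-0.3, 0.6, -0.6]
width: 0.006
gripper_force: 0.0
```

Three full strokes are done; four more follow, two of them spare. Then I'll retreat up and back to look.

```bash
python3 -m creep '[[0,0,0.028,0,0,0],[0,0,0.028,0,0,0],[0,0,0.028,0,0,0],[0,0,0,0,0,0],[0,0,0,0,0,0],[0,0,-0.028,0,0,0],[0,0,-0.028,0,0,0],[0,0,-0.028,0,0,0],[0,0,0,0,0,0],[0,0,0,0,0,0],[0,0,0,0,0,0]]'
python3 -m creep '[[0,0,0.028,0,0,0],[0,0,0.028,0,0,0],[0,0,0.028,0,0,0],[0,0,0,0,0,0],[0,0,0,0,0,0],[0,0,-0.028,0,0,0],[0,0,-0.028,0,0,0],[0,0,-0.028,0,0,0],[0,0,0,0,0,0],[0,0,0,0,0,0],[0,0,0,0,0,0]]'
python3 -m creep '[[0,0,0.028,0,0,0],[0,0,0.028,0,0,0],[0,0,0.028,0,0,0],[0,0,0,0,0,0],[0,0,0,0,0,0],[0,0,-0.028,0,0,0],[0,0,-0.028,0,0,0],[0,0,-0.028,0,0,0],[0,0,0,0,0,0],[0,0,0,0,0,0],[0,0,0,0,0,0]]'
python3 -m creep '[[0,0,0.028,0,0,0],[0,0,0.028,0,0,0],[0,0,0.028,0,0,0],[0,0,0,0,0,0],[0,0,0,0,0,0],[0,0,-0.028,0,0,0],[0,0,-0.028,0,0,0],[0,0,-0.028,0,0,0],[0,0,0,0,0,0],[0,0,0,0,0,0],[0,0,0,0,0,0]]'
python3 -m creep '[[0,0,-0.06,0,0,0],[0,0,-0.08,0,0,0],[-0.08,0,-0.06,0,0,0],[-0.1,0,0,0,0,0],[-0.1,0,0,0,0,0],[0,0,0,0,0,0],[0,0,0,0,0,0]]'
python3 - <<'E'
from h import *
s=shot("side");t=shot("top")
cv2.imwrite("pics/b6.png",np.vstack([cv2.resize(s["frame"][140:177,270:350,::-1],None,fx=8,fy=8,interpolation=2)[:296],cv2.resize(t["frame"][183:220,250:330,::-1],None,fx=8,fy=8,interpolation=2)]))
E
```

```text
clock: 13.07
position: [0.5084, -0.0178, 0.1501]
ee_rot: [3.138, -0.137, -0.003]
force: [-0.0, 0.9, -0.0]
width: 0.007
gripper_force: 0.0
clock: 13.98
position: [0.5084, -0.0178, 0.1502]
ee_rot: [3.138, -0.137, -0.003]
force: [0.8, 0.9, 0.1]
width: 0.003
gripper_force: 0.0
clock: 14.9
position: [0.5084, -0.0178, 0.1501]
ee_rot: [3.138, -0.137, -0.003]
force: [-0.5, -0.1, -0.8]
width: 0.006
gripper_force: 0.0
clock: 15.82
position: [0.5084, -0.0178, 0.1501]
ee_rot: [3.138, -0.137, -0.003]
force: [0.3, -1.0, -0.6]
width: 0.006
gripper_force: 0.0
clock: 16.4
position: [0.3953, -0.0081, 0.2307]
ee_rot: [3.138, -0.137, -0.002]
force: [0.9, -0.3, 1.1]
width: 0.001
gripper_force: 0.0
```

View pics/b6.png

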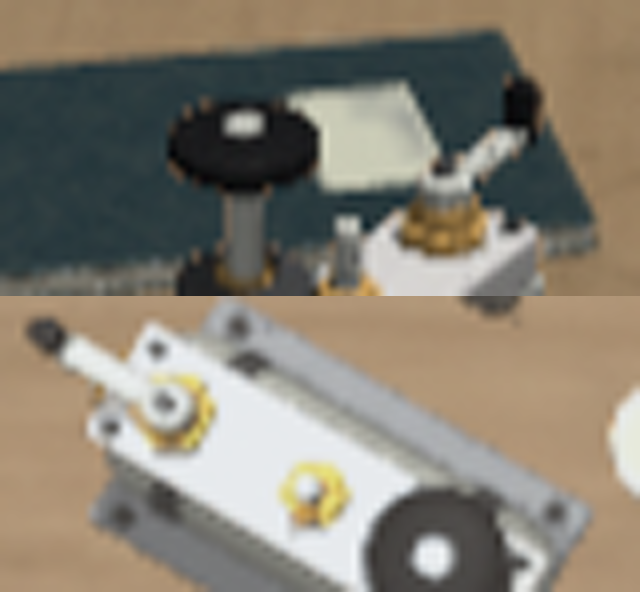

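The pin stands well out, with its top at (347,220) and the collar at about 283. The knob is up at (243,122), the lever is still on its stop with the post at (45,333), and the pump has not moved. I'll hand it in.

```bash
python3 -c "
from cell import arm
print(arm.sign_off())"
```

```text
the job is handed in; nothing more can be done
None
```

I swung the valve shut, pumped seven full strokes (two more than needed), and handed the job in at about 16 s of the 51 s allowed; the last picture shows the pin fully out, the plunger up and the lever on its stop, but the hand-in returned no verdict.

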